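# Switch on the paper lanterns for their burn-in test

## Robot

A 6-joint arm with a two-finger parallel gripper is mounted at the origin on the work surface. World frame = base frame: x ahead of the robot, y to its left, z up, the work surface at z = 0. Lengths are in m, angles in rad, forces in N, time in s.
With the tool pointing down it reaches from about 0.2 to 0.875 m from the base axis. Payload 3.4 kg.
Tool frame: the origin (TCP) lies midway between the tips of the shut fingers; the grasp point (between the pads) lies 19 mm behind it (bot.tcp_to_grasp is the distance from the TCP to the grasp point, in m); z points along the fingers, y is the line along which they close (so a half turn about z gives the same grasp; the last joint's range is limited). The gripper opens to 94 mm and grips with 3 to 60 N. Pads are 16 mm wide; open, the fingers measure 119 mm over their backs; the gripper's body (75 mm by 177 mm) begins 78 mm behind the grasp point.
Start: joints at [-1.39, 0.276, 1.505, -0, 1.361, -0.121], TCP at [0.171, -0.549, 0.205] pointing down, gripper open.
Joint ranges: [-2.89, 2.89], [-0.75, 2.08], [0.22, 2.7], [-1.18, 4.32], [0.11, 2.71], [-2.7, 2.7]. Speed limits (rad/s): [2.57, 2.57, 3.14, 3.14, 3.14, 3.14].

## Interface

Orientations are given as a unit quaternion [x, y, z, w].
In Python, from cell import bot, imaging, workorder gives the robot as it stands.
- The arm moves only by the tool send_rows, never from a script. Its argument "targets" is one flat list of numbers, 5 for each row, row after row: the shift along the tool's x, y, z in mm, then the turn about the tool's z in degrees, then the finger opening in mm, from 0 to 94. A call has 1 to 5 rows; each row is the pose to reach, as a shift and turn from the pose commanded when the call began, along the tool's axes at that moment; what a row does not reach only later rows make up. A row lasts 1/12 s, in which the tool goes at most 41.7 mm and 7.16 degrees, less where a joint would pass 70% of its speed; a pose out of reach is approached as far as the arm can. A call with a gripper value outside its range is refused whole. The fingers move at their own pace and stop on an object; "grip_force" is the grip in N (left out, the last holds). Time passes only in rows, so rows that repeat a pose let the fingers close. It gives the time, the measured TCP pose, the force, the opening and the grip force at its end, in the units of the state.
- bot.read_state(): the state, without advancing time (a new reading comes with each control period).
- imaging.grab_frame(name): name is "side" or "top" or "wrist"; returns a dict with "img" (384x512x3 uint8, red, green, blue), "range_z" (384x512 float32, m along the optical axis (not along the pixel's ray), 0 where there is no reading), "fx", "fy", "cx", "cy" (pixels), "distortion" ([k1, k2, p1, p2, k3] as OpenCV has them; the pictures are not rectified), "R" (3x3) and "t" (3): a world point X has camera coordinates R X + t; the wrist camera has in their place "hand_eye" (4x4, takes a point from camera to tool coordinates, whose origin is the TCP and whose axes are the flange's). Camera axes: x right, y down, z forward; pixel columns grow to the right and rows downward; lengths in m; the calibration is good to about 2 mm. A picture is of the moment at which its call begins: read the wrist's pose just before it.
- workorder.close_job(): hands the job in; it is judged then, once.
The state is a dict: "t": time; "joints": joint angles; "qvel": joint speeds; "joint_torque": joint torques, N m; "position": TCP position; "tcp_rot": TCP orientation; "ft_force": force on the tool from outside, world axes, zero at the start; "torque": the same for the moment, N m; "opening": finger opening in m; "grasp_force": force on a finger pad.
Only numpy, scipy, OpenCV 4.12 (cv2) and the standard library are available. Lean on these libraries where they do the work, as an engineer would, in place of code of your own. Each camera call takes 0.05 s, during which the arm holds its last target. There are 200 camera calls.

## Task

Start the burn-in test of the small paper lanterns standing on the table: with the fingertips, press down the cap on top of the red lantern, then the green one, then the yellow one, in that order and each lightly (well under 20 N), until it stays down. Leave the blue lantern off. Do not pick up, push away or tip any lantern, leave everything else on the table where it is, and finish with the hand clear.

Things in the scene. Friction and masses are not known exactly. Their poses are not given: they have to be found in the camera images.
- red_lantern: Loose small white paper lantern with a red band under its wooden roof and a wooden foot, a six-sided drum 72 mm across, 85 mm tall without its switch cap, 0.4 kg more or less, standing upright on the table. Origin at the centre of its underside, z up.
- red_cap (a point): Centre of the top face of the red switch cap on the red lantern's roof: a flat red disc 32 mm across that stands about 20 mm above the roof when off. The point moves down with the cap.
- red_switch (a joint): How far the red cap is pressed, in m: about 0 off, 0.012 fully down. It slides straight down, needs about 4 N at first, rising steadily to 7 N near the bottom, then meets a hard stop (which need not be reached); it stays where it is left and does not spring back. It counts as on beyond 0.005, as off below 0.002.
- green_lantern: Loose small white paper lantern with a green band under its wooden roof and a wooden foot, a six-sided drum 72 mm across, 105 mm tall without its switch cap, 0.4 kg more or less, standing upright on the table. Origin at the centre of its underside, z up.
- green_cap (a point): Centre of the top face of the green switch cap on the green lantern's roof: a flat green disc 32 mm across that stands about 20 mm above the roof when off. The point moves down with the cap.
- green_switch (a joint): How far the green cap is pressed, in m: about 0 off, 0.012 fully down. It slides straight down, needs about 4 N at first, rising steadily to 7 N near the bottom, then meets a hard stop (which need not be reached); it stays where it is left and does not spring back. It counts as on beyond 0.005, as off below 0.002.
- yellow_lantern: Loose small white paper lantern with a yellow band under its wooden roof and a wooden foot, a six-sided drum 72 mm across, 95 mm tall without its switch cap, 0.4 kg more or less, standing upright on the table. Origin at the centre of its underside, z up.
- yellow_cap (a point): Centre of the top face of the yellow switch cap on the yellow lantern's roof: a flat yellow disc 32 mm across that stands about 20 mm above the roof when off. The point moves down with the cap.
- yellow_switch (a joint): How far the yellow cap is pressed, in m: about 0 off, 0.012 fully down. It slides straight down, needs about 4 N at first, rising steadily to 7 N near the bottom, then meets a hard stop (which need not be reached); it stays where it is left and does not spring back. It counts as on beyond 0.005, as off below 0.002.
- blue_lantern: Loose small white paper lantern with a blue band under its wooden roof and a wooden foot, a six-sided drum 72 mm across, 110 mm tall without its switch cap, 0.4 kg more or less, standing upright on the table. Origin at the centre of its underside, z up. It is not part of the test and stays off.
- blue_cap (a point): Centre of the top face of the blue switch cap on the blue lantern's roof: a flat blue disc 32 mm across that stands about 20 mm above the roof when off. The point moves down with the cap.
- blue_switch (a joint): How far the blue cap is pressed, in m: about 0 off, 0.012 fully down. It slides straight down, needs about 4 N at first, rising steadily to 7 N near the bottom, then meets a hard stop (which need not be reached); it stays where it is left and does not spring back. It counts as on beyond 0.005, as off below 0.002.
- paste_bowl: Bystander, loose. Blue ceramic paste bowl, 90 mm across, 45 mm tall, empty. Origin under its centre.
- paste_bottle: Bystander, loose. Green bottle with blue cap, 64 mm across, 170 mm tall. Origin under its centre.
- spray_can: Bystander, loose. Plain grey metal can, 48 mm across, 140 mm tall. Origin under its centre.
- paste_brush: Bystander, loose. Paste brush lying flat, 200 mm long and 20 mm thick. Origin under its middle, x along it.
- tape_roll: Bystander, loose. Yellow ring, 90 mm across, 24 mm tall, lying flat. Origin under its centre.
- phone: Bystander, loose. Black phone lying flat, 150 x 72 x 9 mm. Origin under its centre.
There are look-alikes about, which are no part of the job. Leave any purple look-alike of the red_lantern alone.

How it is judged:
By the outcome, as a careful person would: the job done as asked, in the order asked, and still so for the second after the job is handed in, with the robot touching nothing.
It also fails if it takes over 48 s, if anything falls off the work surface, if the arm or the gripper's body presses on something with over 40 N, if the wrist force passes 120 N, or if a joint passes its speed limit or range.

## Working session

There is one attempt and no reset: what is moved stays moved. The work goes in short steps, Python scripts to look and compute and a tool call to move; the robot and the scene stay as the last step left them, time stands still between calls to the robot, and variables do not carry over. Pictures are saved under pics/ and viewed, at most 10 in all, crops included, and the job is handed in when it is done.

Besides the shell and the picture viewer there is one more tool, called as name(argument=value, ...), one argument or row to a line, values as JSON. send_rows: Moves the arm, as the interface text tells. Its arguments: {"type":"object","properties":{"targets":{"type":"array","items":{"type":"number"}},"grip_force":{"type":"number"}},"required":["targets"]}

```bash
mkdir -p pics
cat > h.py <<'E'
import numpy as np, cv2
from cell import bot, imaging
def K(f): return np.array([[f["fx"],0,f["cx"]],[0,f["fy"],f["cy"]],[0,0,1.]])
def cloud(f):
    z=f["range_z"]; v,u=np.mgrid[:z.shape[0],:z.shape[1]]
    p=cv2.undistortPoints(np.stack([u,v],-1).reshape(-1,1,2).astype(float),K(f),np.array(f["distortion"])).reshape(*z.shape,2)
    P=np.dstack([p*z[...,None],z]); 
    return (P-np.array(f["t"]))@np.array(f["R"])
E
python3 - <<'E'
from h import *
for n in("top","side"):
    f=imaging.grab_frame(n); cv2.imwrite(f"pics/{n}0.png",f["img"][...,::-1]); np.savez(f"{n}0.npz",P=cloud(f),**f)
s=bot.read_state();print(s)
E
```

```text
{'t': 0.1, 'joints': array([-1.38998061e+00,  2.76537938e-01,  1.50594053e+00,  1.76200853e-06,
        1.36070393e+00, -1.21003502e-01]), 'qvel': array([-2.27967990e-03,  3.05387335e-07, -2.44043839e-03,  2.39153773e-05,
       -6.54573649e-05,  7.23131655e-04]), 'joint_torque': array([ 1.43402598e-03, -4.05454910e+01, -2.37780243e+01,  7.01161008e-02,
        2.98333028e-02, -4.91101116e-05]), 'position': array([ 0.17083011, -0.54853654,  0.20471401]), 'tcp_rot': array([ 9.88634454e-01,  1.50337235e-01, -2.29069901e-05, -7.94545922e-04]), 'ft_force': array([ 0.23845617, -0.34868447, -0.24264835]), 'torque': array([ 0.03767385,  0.00355406, -0.00473549]), 'grasp_force': 0.0, 'opening': 0.09388231582660621}
```

View pics/top0.png

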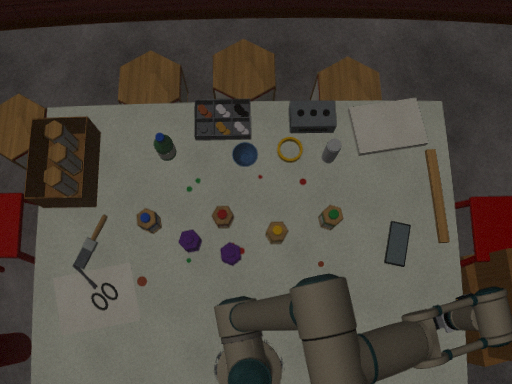

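View pics/side0.png

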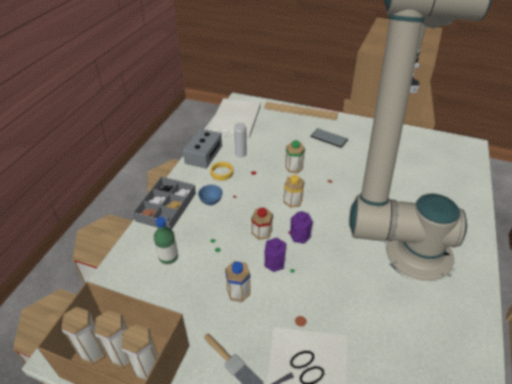

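The top view shows blue at (148,219), red at (223,215), yellow at (277,230) and green at (332,216). The purple look-alikes are at (190,240) and (231,253). Red at (223,215) fits because it has a wooden roof, a red cap and a red band. Next I'll measure the caps and confirm in an enlarged crop.

Run:
```python
from h import *
d=np.load("top0.npz");P=d["P"];im=d["img"]
cv2.imwrite("pics/crop0.png",cv2.resize(im[190:275,130:350,::-1],None,fx=3.6,fy=3.6,interpolation=cv2.INTER_CUBIC))
hsv=cv2.cvtColor(im,cv2.COLOR_RGB2HSV).astype(int)
for nm,u,v,h,zt in(("red",223,215,0,.105),("green",332,216,60,.125),("yellow",277,230,24,.115),("blue",148,219,115,.13),("p1",190,240,0,0),("p2",231,253,0,0)):
    p=P[v-14:v+15,u-14:u+15].reshape(-1,3);H=hsv[v-14:v+15,u-14:u+15].reshape(-1,3)
    top=p[:,2]>p[:,2].max()-.008
    cap=(p[:,2]>zt-.010) if zt else top
    dh=abs((H[:,0]-h+90)%180-90)
    c2=(dh<12)&(H[:,1]>190)&(p[:,2]>zt-.01)
    roof=(abs(p[:,2]-(zt-.02))<.006)
    mid=lambda m:((p[m].min(0)+p[m].max(0))/2).round(4) if m.any() else None
    print(nm,"cap",p[cap].mean(0).round(4),mid(cap),cap.sum(),"col",mid(c2),c2.sum(),"roof",mid(roof),roof.sum(),np.median(p[cap][:,2]))
# tall stuff near
m=(P[...,2]>.03)&(P[...,2]<.25)&(P[...,0]>.1)
```

```text
red cap [0.4871 0.0734 0.2076] [0.3714 0.0481 0.8756] 74 col [0.3714 0.0481 0.8756] 45 roof [0.5066 0.0783 0.085 ] 191 0.1030922157495985
green cap [ 0.4905 -0.273   0.1639] [ 0.3657 -0.1496  0.8851] 74 col [ 0.5005 -0.2864  0.1198] 1 roof [ 0.499  -0.2811  0.105 ] 199 0.1223731630167256
yellow cap [ 0.4437 -0.0975  0.1512] [ 0.3422 -0.0612  0.8801] 80 col [ 0.4501 -0.0976  0.1144] 66 roof [ 0.4485 -0.1003  0.0949] 201 0.11284004969244021
blue cap [0.4878 0.3154 0.1852] [0.3674 0.1737 0.8884] 80 col [0.4981 0.3288 0.1281] 12 roof [0.4943 0.3266 0.11  ] 177 0.12810231138124134
p1 cap [0.221  0.0041 1.6551] [0.221  0.0041 1.6551] 3 col None 0 roof None 0 1.6551026930196862
p2 cap [0.221  0.0041 1.6551] [0.221  0.0041 1.6551] 1 col [ 0.399   0.0167 -0.0007] 8 roof None 0 1.6551026930196862
```

View pics/crop0.png

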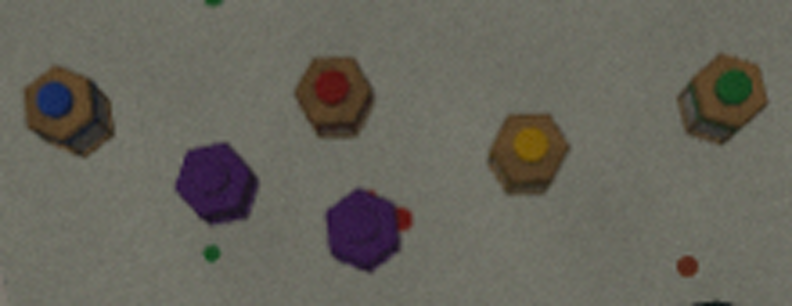

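The crop confirms it: from left to right, the wooden-roofed lanterns have blue, red, yellow and green caps, and the two all-purple ones are the look-alikes. I'll refine the cap positions without the depth outliers.

```bash
cat > rel.py <<'E'
from h import *
from scipy.spatial.transform import Rotation as R
C=dict(red=(0,.105,223,215),green=(60,.125,332,216),yellow=(24,.115,277,230),blue=(115,.13,148,219))
E
python3 - <<'E'
from rel import *
A0={"red":(.507,.078),"green":(.5,-.283),"yellow":(.449,-.099),"blue":(.495,.328)}
s=bot.read_state(); T=R.from_quat(s["tcp_rot"])
print(T.as_matrix().round(3))
for cam in("top","side"):
    P=np.load(cam+"0.npz")["P"].reshape(-1,3)
    for n,(h,zt,*_) in C.items():
        near=np.hypot(*(P[:,:2]-A0[n]).T)<.05
        a=P[near&(abs(P[:,2]-zt)<.008)]; r=P[near&(abs(P[:,2]-zt+.02)<.006)]
        if len(a)<5: print(cam,n,len(a));continue
        print(cam,n,len(a),"mean",a.mean(0).round(4),"mid",((a.min(0)+a.max(0))/2).round(4),"size",np.ptp(a,0).round(3),"roofmid",((r.min(0)+r.max(0))/2).round(4),"z",np.median(a[:,2]).round(4))
        t=np.r_[a[:,:2].mean(0),zt]
        if cam=="top": print("   rel mm",(T.inv().apply(t-s["position"])*1000).round(1))
# tall scene check
P=np.load("top0.npz")["P"]
for u,v in((190,240),(231,253),(165,147),(331,150)):
    q=P[v-12:v+13,u-12:u+13].reshape(-1,3);q=q[q[:,2]<.3];print(u,v,q[q[:,2]>.06].mean(0).round(3),q[:,2].max().round(3))
E
```

```text
[[ 0.955  0.297 -0.   ]
 [ 0.297 -0.955  0.002]
 [ 0.    -0.002 -1.   ]]
top red 66 mean [0.5065 0.0784 0.103 ] mid [0.5062 0.0789 0.1042] size [0.029 0.027 0.013] roofmid [0.5066 0.0783 0.085 ] z 0.1028
   rel mm [ 506.9 -498.6  100.6]
top green 67 mean [ 0.4984 -0.2802  0.123 ] mid [ 0.4983 -0.2809  0.1241] size [0.024 0.03  0.013] roofmid [ 0.499  -0.2811  0.105 ] z 0.1226
   rel mm [ 392.5 -158.7   80. ]
top yellow 73 mean [ 0.4498 -0.0993  0.1131] mid [ 0.4501 -0.0992  0.1153] size [0.027 0.029 0.015] roofmid [ 0.4485 -0.1003  0.0949] z 0.1129
   rel mm [ 399.9 -345.8   90.3]
top blue 75 mean [0.4983 0.3278 0.1281] mid [0.4986 0.3277 0.1291] size [0.031 0.031 0.014] roofmid [0.4943 0.3266 0.11  ] z 0.1281
   rel mm [ 573.2 -739.3   76. ]
side red 68 mean [0.5065 0.0826 0.1044] mid [0.5069 0.0806 0.1029] size [0.032 0.034 0.011] roofmid [0.5073 0.0789 0.085 ] z 0.1049
side green 44 mean [ 0.4965 -0.2794  0.1246] mid [ 0.4969 -0.282   0.1234] size [0.029 0.03  0.012] roofmid [ 0.4976 -0.281   0.1051] z 0.1247
side yellow 57 mean [ 0.4488 -0.0949  0.1137] mid [ 0.4489 -0.0965  0.114 ] size [0.03  0.033 0.014] roofmid [ 0.4491 -0.0903  0.095 ] z 0.1138
side blue 96 mean [0.4947 0.3303 0.1293] mid [0.4951 0.329  0.1291] size [0.03  0.032 0.01 ] roofmid [0.4958 0.3291 0.11  ] z 0.1293
190 240 [0.427 0.188 0.087] 0.112
231 253 [0.381 0.053 0.087] 0.11
165 147 [0.743 0.274 0.117] 0.177
331 150 [ 0.719 -0.29   0.121] 0.149
```

send_rows(
  targets=[507,-499,0,0,0,507,-499,0,0,0,507,-499,0,0,0,507,-499,0,0,0,507,-499,0,0,0],
  grip_force=10,
)

```text
t: 0.52
position: [0.2695, -0.3633, 0.205]
tcp_rot: [0.989, 0.15, -0.0, -0.0]
ft_force: [0.3, -0.1, -0.3]
opening: 0.064
grasp_force: 0.0
```

send_rows(
  targets=[357,-352,0,0,0,357,-352,0,0,0,357,-352,0,0,0,357,-352,0,0,0,357,-352,0,0,0],
)

```text
t: 0.93
position: [0.3676, -0.1796, 0.2054]
tcp_rot: [0.989, 0.15, 0.0, 0.0]
ft_force: [0.9, -1.3, -0.0]
opening: 0.0309
grasp_force: 0.0
```

send_rows(
  targets=[200,-200,0,0,0,200,-200,0,0,0,200,-200,0,0,0,200,-200,0,0,0,200,-200,0,0,0],
)

```text
t: 1.35
position: [0.4645, 0.005, 0.2053]
tcp_rot: [0.989, 0.15, -0.0, 0.0]
ft_force: [0.5, -0.4, 0.2]
opening: 0.0009
grasp_force: 0.0
```

send_rows(
  targets=[62,-58,0,0,0,62,-58,0,0,0,62,-58,0,0,0,62,-58,0,0,0,62,-58,0,0,0],
)

```text
t: 1.77
position: [0.5054, 0.0763, 0.2048]
tcp_rot: [0.989, 0.151, -0.001, 0.0]
ft_force: [-1.3, -0.0, 0.9]
opening: 0.0004
grasp_force: 0.0
```

send_rows(
  targets=[0,0,30,0,0,0,0,60,0,0,0,0,75,0,0,0,0,75,0,0,0,0,75,0,0],
)

```text
t: 2.18
position: [0.5052, 0.075, 0.1302]
tcp_rot: [0.989, 0.149, -0.001, 0.0]
ft_force: [0.5, 0.3, 0.7]
opening: 0.0003
grasp_force: 0.0
```

send_rows(
  targets=[2.5,-3.5,10,0,0,2.5,-3.5,10,0,0,2.5,-3.5,10,0,0],
)

```text
t: 2.43
position: [0.5079, 0.0806, 0.121]
tcp_rot: [0.989, 0.15, 0.0, 0.0]
ft_force: [1.0, 0.1, -0.7]
opening: 0.0006
grasp_force: 0.0
```

Run:
```python
from h import *
a=imaging.grab_frame("wrist")["img"]; b=imaging.grab_frame("side")["img"][120:300,180:350]
cv2.imwrite("pics/c1.png",np.hstack([cv2.resize(a,(400,300)),cv2.resize(b,(300,300))])[...,::-1])
```

```text
(no output)
```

View pics/c1.png

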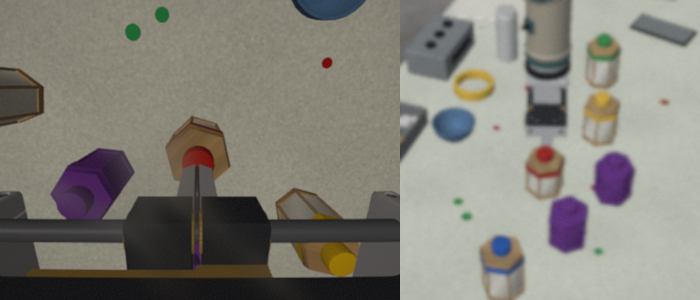

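The left half (wrist) shows the closed fingertips at (198,170), in line with the red cap at (198,158). The right half (side) shows the fingers just above the red cap at (545,155). I'll press in small steps and watch the force.

send_rows(
  targets=[0,0,5,0,0,0,0,10,0,0,0,0,13,0,0,0,0,15,0,0,0,0,17,0,0],
)

```text
t: 2.95
position: [0.5072, 0.0808, 0.1033]
tcp_rot: [0.989, 0.15, -0.0, -0.0]
ft_force: [-1.5, -0.4, 4.7]
opening: 0.0006
grasp_force: 2.2
```

send_rows(
  targets=[0,0,1,0,0,0,0,2,0,0,0,0,3,0,0,0,0,4,0,0,0,0,4,0,0],
)

```text
t: 3.37
position: [0.5073, 0.0807, 0.0995]
tcp_rot: [0.989, 0.15, -0.0, -0.0]
ft_force: [-2.5, 0.0, 4.6]
opening: 0.0002
grasp_force: 2.0
```

send_rows(
  targets=[0,0,1,0,0,0,0,2,0,0,0,0,3,0,0,0,0,4,0,0,0,0,4,0,0],
)

```text
t: 3.78
position: [0.5073, 0.0807, 0.0956]
tcp_rot: [0.989, 0.15, -0.0, -0.0]
ft_force: [-1.9, 0.4, 4.1]
opening: 0.0003
grasp_force: 2.3
```

send_rows(
  targets=[0,0,-5,0,0,0,0,-25,0,0,0,0,-50,0,0,0,0,-60,0,0,0,0,-60,0,0],
)

```text
t: 4.2
position: [0.5101, 0.0807, 0.1579]
tcp_rot: [0.989, 0.15, 0.003, 0.0]
ft_force: [-0.0, 0.4, -0.8]
opening: 0.0008
grasp_force: 0.0
```

send_rows(
  targets=[-116,343,0,0,0,-116,343,0,0,0,-116,343,0,0,0,-116,343,0,0,0,-116,343,0,0,0],
)

```text
t: 4.62
position: [0.5017, -0.1291, 0.1542]
tcp_rot: [0.989, 0.151, -0.0, -0.0]
ft_force: [1.1, 0.0, 0.4]
opening: 0.0005
grasp_force: 0.0
```

send_rows(
  targets=[-49,144,0,0,0,-49,144,0,0,0,-49,144,0,0,0,-49,144,0,0,0,-49,144,0,0,0],
)

```text
t: 5.03
position: [0.4982, -0.2855, 0.1537]
tcp_rot: [0.989, 0.148, -0.001, 0.001]
ft_force: [-0.1, 0.2, -0.6]
opening: 0.0005
grasp_force: 0.0
```

Run:
```python
from rel import *
print(bot.read_state()["position"])
A0={"red":(.507,.079),"green":(.498,-.281),"yellow":(.4495,-.099),"blue":(.497,.328)}
for cam in("top","side"):
    P=cloud(imaging.grab_frame(cam)).reshape(-1,3)
    for n,(h,zt,*_) in C.items():
        near=np.hypot(*(P[:,:2]-A0[n]).T)<.012
        a=P[near&(abs(P[:,2]-zt+.006)<.012)]
        r=P[(np.hypot(*(P[:,:2]-A0[n]).T)<.05)&(abs(P[:,2]-zt+.02)<.006)]
        if len(a)>5 and len(r)>5: print(cam,n,len(a),"z",np.median(a[:,2]).round(4),"roofmid",((r.min(0)+r.max(0))/2).round(4))
```

```text
[ 0.49818106 -0.28547109  0.15369339]
top red 41 z 0.0925 roofmid [0.5066 0.0784 0.085 ]
top yellow 44 z 0.1132 roofmid [ 0.4495 -0.0987  0.095 ]
top blue 42 z 0.1299 roofmid [0.4972 0.3263 0.11  ]
side red 31 z 0.0961 roofmid [0.5068 0.0817 0.0851]
side green 22 z 0.1245 roofmid [ 0.4979 -0.2774  0.1049]
side yellow 27 z 0.1141 roofmid [ 0.4483 -0.0944  0.0949]
side blue 48 z 0.1302 roofmid [0.4947 0.328  0.11  ]
```

Red is down about 9 mm and the lantern hasn't moved. On to green.

send_rows(
  targets=[0,-2,10,0,0,0,-2,18,0,0,0,-2,20,0,0,0,-2,20,0,0],
)

```text
t: 5.47
position: [0.4972, -0.2758, 0.1341]
tcp_rot: [0.988, 0.151, -0.001, -0.001]
ft_force: [-0.2, 0.1, 0.1]
opening: 0.0003
grasp_force: 0.0
```

send_rows(
  targets=[0,0,0,0,0,0,0,0,0,0,0,0,0,0,0],
)

```text
t: 5.72
position: [0.4983, -0.2776, 0.1359]
tcp_rot: [0.989, 0.151, 0.0, 0.0]
ft_force: [-0.3, 0.5, 0.8]
opening: 0.0004
grasp_force: 0.0
```

Shift 3 mm toward −y, then press.

send_rows(
  targets=[-1,3,3,0,0,-1,3,6,0,0,-1,3,9,0,0,-1,3,11,0,0,-1,3,13,0,0],
)

```text
t: 6.13
position: [0.4978, -0.281, 0.1227]
tcp_rot: [0.989, 0.15, -0.0, 0.0]
ft_force: [-0.9, 0.4, 4.1]
opening: 0.0005
grasp_force: 2.3
```

send_rows(
  targets=[0,0,1,0,0,0,0,2,0,0,0,0,3,0,0,0,0,4,0,0,0,0,4,0,0],
)

```text
t: 6.55
position: [0.4978, -0.281, 0.1187]
tcp_rot: [0.989, 0.15, -0.0, 0.0]
ft_force: [-1.0, -0.2, 3.9]
opening: 0.0003
grasp_force: 2.1
```

send_rows(
  targets=[0,0,1,0,0,0,0,2,0,0,0,0,3,0,0,0,0,3,0,0],
)

```text
t: 6.88
position: [0.4978, -0.281, 0.1158]
tcp_rot: [0.989, 0.15, -0.0, 0.0]
ft_force: [-2.4, 0.4, 4.2]
opening: 0.0007
grasp_force: 2.4
```

send_rows(
  targets=[0,0,-5,0,0,0,0,-20,0,0,0,0,-35,0,0,0,0,-40,0,0,0,0,-40,0,0],
)

```text
t: 7.3
position: [0.4988, -0.2814, 0.1567]
tcp_rot: [0.989, 0.15, 0.001, 0.001]
ft_force: [-0.6, 0.1, -0.5]
opening: 0.0008
grasp_force: 0.0
```

send_rows(
  targets=[2,-40,0,0,0,4,-80,0,0,0,6,-120,0,0,0,7,-160,0,0,0,8,-180,0,0,0],
)

```text
t: 7.72
position: [0.4489, -0.1025, 0.1543]
tcp_rot: [0.989, 0.151, -0.001, -0.002]
ft_force: [-0.2, 0.6, -0.1]
opening: 0.0008
grasp_force: 0.0
```

send_rows(
  targets=[0,-9,5,0,0,0,-9,20,0,0,0,-9,30,0,0,0,-9,30,0,0,0,-9,30,0,0],
)

```text
t: 8.13
position: [0.449, -0.0984, 0.1245]
tcp_rot: [0.989, 0.15, -0.001, -0.0]
ft_force: [0.4, -0.4, 0.5]
opening: 0.0003
grasp_force: 0.0
```

send_rows(
  targets=[0,0,0,0,0,0,0,0,0,0],
)

```text
t: 8.3
position: [0.45, -0.0987, 0.1258]
tcp_rot: [0.989, 0.15, 0.0, 0.0]
ft_force: [0.3, 0.6, -0.2]
opening: 0.0006
grasp_force: 0.0
```

Run:
```python
from rel import *
print(bot.read_state()["position"])
P=cloud(imaging.grab_frame("side")).reshape(-1,3)
a=P[(np.hypot(*(P[:,:2]-[.498,-.281]).T)<.012)&(abs(P[:,2]-.119)<.012)];print(len(a),np.median(a[:,2]))
```

```text
[ 0.44998336 -0.0987314   0.12575628]
0 nan
  return _methods._mean(a, axis=axis, dtype=dtype,
  ret = ret.dtype.type(ret / rcount)
```

Run:
```python
from rel import *
f=imaging.grab_frame("top");P=cloud(f).reshape(-1,3)
near=np.hypot(*(P[:,:2]-[.498,-.281]).T)<.05
for lo,hi in((.1,.11),(.11,.14)):
    a=P[near&(P[:,2]>lo)&(P[:,2]<hi)];print(lo,len(a),np.median(a,0) if len(a) else "")
```

```text
0.1 179 [ 0.49651988 -0.28024936  0.10398943]
0.11 68 [ 0.4976374  -0.28041076  0.11318623]
```

Green reads 0.113, down from 0.1226, so it is on and hasn't moved. Now I'll press yellow from a contact height of about 0.1145 to about 0.106.

send_rows(
  targets=[0,0,4,0,0,0,0,8,0,0,0,0,10,0,0,0,0,12,0,0,0,0,13,0,0],
)

```text
t: 8.82
position: [0.4491, -0.098, 0.1124]
tcp_rot: [0.989, 0.15, -0.0, -0.0]
ft_force: [-2.2, 0.5, 3.7]
opening: 0.0004
grasp_force: 2.3
```

send_rows(
  targets=[0,0,1,0,0,0,0,2,0,0,0,0,3,0,0,0,0,4,0,0,0,0,4,0,0],
)

```text
t: 9.23
position: [0.4491, -0.098, 0.1085]
tcp_rot: [0.989, 0.15, -0.0, 0.0]
ft_force: [-2.0, -0.6, 4.2]
opening: 0.0005
grasp_force: 2.0
```

send_rows(
  targets=[0,0,1,0,0,0,0,2,0,0,0,0,3,0,0,0,0,3,0,0],
)

```text
t: 9.57
position: [0.4491, -0.098, 0.1056]
tcp_rot: [0.989, 0.15, -0.0, -0.0]
ft_force: [-2.0, 0.8, 3.8]
opening: 0.0006
grasp_force: 2.3
```

send_rows(
  targets=[0,0,-5,0,0,0,0,-25,0,0,0,0,-55,0,0,0,0,-85,0,0,0,0,-100,0,0],
)

```text
t: 9.98
position: [0.4513, -0.0987, 0.2087]
tcp_rot: [0.989, 0.15, 0.003, 0.001]
ft_force: [0.5, 0.2, -0.4]
opening: 0.0009
grasp_force: 0.0
```

Move aside toward the start (z 0.21), then do the final check.

send_rows(
  targets=[-100,140,0,0,0,-200,280,0,0,0,-200,280,0,0,0,-200,280,0,0,0,-200,280,0,0,0],
)

```text
t: 10.4
position: [0.3836, -0.2977, 0.2057]
tcp_rot: [0.989, 0.151, 0.001, 0.001]
ft_force: [0.5, 0.4, -0.3]
opening: 0.0005
grasp_force: 0.0
```

send_rows(
  targets=[-70,100,0,0,0,-120,150,0,0,0,-120,150,0,0,0,-120,150,0,0,0,-120,150,0,0,0],
)

```text
t: 10.82
position: [0.3124, -0.4791, 0.2052]
tcp_rot: [0.989, 0.149, -0.0, 0.001]
ft_force: [-0.2, -0.5, 0.9]
opening: 0.0003
grasp_force: 0.0
```

send_rows(
  targets=[0,0,0,0,0,0,0,0,0,0,0,0,0,0,0],
)

```text
t: 11.07
position: [0.3143, -0.474, 0.2051]
tcp_rot: [0.989, 0.15, 0.0, -0.001]
ft_force: [0.1, 0.4, 0.4]
opening: 0.0006
grasp_force: 0.0
```

Run:
```python
from rel import *
A0={"red":(.507,.079),"green":(.498,-.281),"yellow":(.4495,-.099),"blue":(.497,.328)}
ims=[]
for cam in("top","side"):
    f=imaging.grab_frame(cam);ims.append(cv2.resize(f["img"],(400,300)));P=cloud(f).reshape(-1,3);P0=np.load(cam+"0.npz")["P"].reshape(-1,3)
    for n,(h,zt,*_) in C.items():
        o=[]
        for Q in(P0,P):
            d=np.hypot(*(Q[:,:2]-A0[n]).T)
            a=Q[(d<.012)&(abs(Q[:,2]-zt+.005)<.012)];r=Q[(d<.05)&(abs(Q[:,2]-zt+.02)<.006)]
            o+=[np.median(a[:,2]).round(4),np.median(r,0)[:2].round(4)] if len(a) and len(r) else [None]
        print(cam,n,*o)
cv2.imwrite("pics/end.png",np.hstack(ims)[...,::-1])
```

```text
top red 0.1026 [0.5035 0.0767] 0.0943 [0.5048 0.0766]
top green 0.1229 [ 0.4931 -0.2772] 0.1149 [ 0.4968 -0.2783]
top yellow 0.1128 [ 0.4474 -0.0981] 0.1042 [ 0.4485 -0.0993]
top blue 0.1278 [0.4901 0.3228] 0.129 [0.4902 0.3237]
side red 0.1059 [0.5002 0.0927] 0.0955 [0.503  0.0911]
side green 0.1252 [ 0.4915 -0.271 ] 0.1157 [ 0.4926 -0.2687]
side yellow 0.1152 [ 0.4455 -0.084 ] 0.1058 [ 0.4463 -0.0869]
side blue 0.1299 [0.4879 0.3391] 0.1306 [0.4879 0.3392]
```

View pics/end.png

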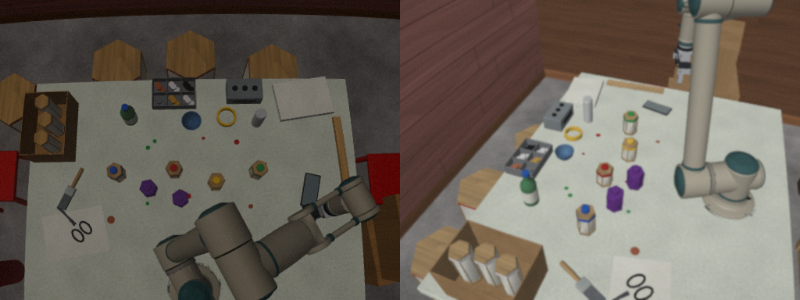

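The picture shows all lanterns upright in place: red at (174,169), green at (259,169) and yellow at (216,181), each pressed by 8–10 mm. Blue at (116,171) is untouched and the hand is clear.

```bash
python3 -c "
from cell import workorder; print(workorder.close_job())"
```

```text
the job is handed in; nothing more can be done
None
```

I pressed the red, green and yellow caps in that order, each down 8–10 mm and staying down, with force readings under 5 N; blue is still off, no lantern was moved or tipped, the hand is clear, and the job was handed in at about 11 s.

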